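# Slide the last pump bottle into its stall

### The job

Complete the row of pump bottles at the dispensing table: push the one that stands out on the open table into the empty stall of the bottle stand until it is fully home against the back stop. Push it only low down, on the bare part below its label, so that it slides along upright on its foot; do not lift or tip it. Leave the two bottles already in the stand and everything else where they are.

Things in the scene. Friction and masses are not known exactly. Their poses are not given: they have to be found in the camera images.
- bottle: the bottle to move: tall narrow amber pump bottle, the only one outside the stand, on the open table nearer the robot. Round, 50 mm in diameter, straight-sided to 150 mm, 220 mm tall, about 350 g, centre of mass about 70 mm up: it tips easily. Below 80 mm it is bare, above that it wears a paper label. Origin: centre of its underside; z up its axis, x towards the pump's spout
- bottle_upper: the upper part of that same bottle, everything above 80 mm: label, shoulder, neck, and a grey pump head with a spout reaching 44 mm out, 214 mm up. Its frame is the same as bottle's (origin at the centre of the bottle's underside). It must not be touched by the robot
- stand: fixed aluminium stand, no floor: back stop 50 mm tall, 214 mm long, and four dividers 34 mm tall, 4 mm thick, making 3 stalls 66 mm wide, open at the front. Origin: on the table where a bottle fully home in the middle stall has its axis. x points into the stalls (stop's face at x = +25.5 mm, dividers' front ends at x = -23.5 mm), y along the stop (stall centres at -70, 0, +70 mm), z up
- seat: flat dark disc 40 mm in diameter, less than 1 mm thick and no obstacle, on the table in the one empty stall. Its origin is where the bottle's axis is when the bottle is fully home there; axes parallel to the stand's
- rack_bottle_a: amber pump bottle, same make and size as bottle, standing in a stall of the stand; leave it. Origin: centre of its underside, z up
- rack_bottle_b: amber pump bottle, same make and size as bottle, standing in a stall of the stand; leave it. Origin: centre of its underside, z up
- pill_jar: bystander: amber jar 56 mm in diameter, 85 mm tall, upright to the left of the way to the stand. Origin: centre of its underside
- blister_stack: bystander: stack of blister packs 85 x 55 x 42 mm, to the right of the way to the stand. Origin: centre of its underside
- blister_stack_b: bystander: stack of blister packs 85 x 55 x 56 mm, farther right. Origin: centre of its underside
- medicine_box: bystander: carton 70 x 110 x 45 mm, farther left. Origin: centre of its underside
- measuring_cup: bystander: clear cup 64 mm wide at the rim, 60 mm tall, far right. Origin: centre of its underside
- marker_pen: bystander: pen 135 mm long and 12 mm thick, lying far left. Origin: under its middle, x along it

How it is judged:
By the outcome, as a careful person would: the job done as asked, in the order asked, and still so for the second after the job is handed in, with the robot touching nothing.
It also fails if it takes over 45 s, if anything falls off the work surface, if the arm or the gripper's body presses on something with over 40 N, if the wrist force passes 120 N, or if a joint passes its speed limit or range.

### The arm

A 6-joint arm with a two-finger parallel gripper is mounted at the origin on the work surface. World frame = base frame: x ahead of the robot, y to its left, z up, the work surface at z = 0. Lengths are in m, angles in rad, forces in N, time in s.
With the tool pointing down it reaches from about 0.375 to 0.9 m from the base axis. Payload 3.1 kg.
Tool frame: the origin (TCP) lies between the finger pads; the fingertips stand 22 mm ahead of it and the grasp point (between the pads) lies 3 mm ahead of it; z points along the fingers, y is the line along which they close (so a half turn about z gives the same grasp; the last joint's range is limited). The gripper opens to 87 mm and grips with 3 to 60 N. Pads are 19 mm wide; open, the fingers measure 117 mm over their backs; the gripper's body (75 mm by 190 mm) begins 51 mm behind the grasp point.
Start: joints at [-1.317, 0.527, 1.433, -0, 1.181, -0.178], TCP at [0.262, -0.568, 0.245] pointing down, gripper open.
Joint ranges: [-3.08, 3.08], [-0.75, 2.2], [0.22, 2.44], [-1.43, 4.57], [0, 2.65], [-2.85, 2.85]. Speed limits (rad/s): [2.79, 2.79, 3.14, 3.14, 3.14, 3.14].

### API

Orientations are given as a unit quaternion [x, y, z, w].
In Python, from rig import robot gives the robot as it stands.
- The arm moves only by the tool move_arm, never from a script. Its argument "series" is text: rows parted by semicolons, each of 6 numbers parted by spaces: the shift along the tool's x, y, z in mm, then the turn, a rotation vector about the tool's x, y, z in degrees. In form: dx dy dz ax ay az; .... A call has 1 to 8 rows; each row is the pose to reach, as a shift and turn from the pose commanded when the call began, along the tool's axes at that moment; what a row does not reach only later rows make up. A row lasts 1/12 s, in which the tool goes at most 41.7 mm and 7.16 degrees, less where a joint would pass 70% of its speed; a pose out of reach is approached as far as the arm can. A call with a gripper value outside its range is refused whole. "jaw" is the opening, from 0 (shut) to 1 (fully open), set as the call begins (left out, the last holds). The fingers move at their own pace and stop on an object; "newtons" is the grip in N (left out, the last holds). Time passes only in rows, so rows that repeat a pose let the fingers close. It gives the time, the measured TCP pose, the force, the opening and the grip force at its end, in the units of the state.
- robot.get_obs(): the state, without advancing time (a new reading comes with each control period).
- robot.camera(name): name is "side" or "top"; returns a dict with "img" (480x640x3 uint8, red, green, blue), "mtx" (3x3 intrinsics, pixels), "world_to_cam" (4x4, takes a point from world to camera coordinates). Camera axes: x right, y down, z forward; pixel columns grow to the right and rows downward; lengths in m; the calibration is good to about 2 mm. A picture is of the moment at which its call begins. There is no depth.
- robot.hand_in(): hands the job in; it is judged then, once.
Trained networks look in a picture, given as the dict that the camera call returned (one of the last four; its "shot" number tells which), for a name from the list of things; names that differ only in an ending like _2 or _b are one class to them, and where a whole thing is asked for, a point or a joint stands for the part that bears it (a point fixed in the world has none). Each returns a list of dicts, best first, with "p" (0 to 1); they miss things now and then, are a little off and sometimes report something else, mostly with a low value. They report only what shows in the picture. A call takes as long as a camera call.
- robot.search_frame(picture, thing): "xyz" ([x, y, z] in m, in world coordinates, good to about 4 mm: the middle of the surface that is visible of it).
- robot.tip_of(picture, thing): "xyz" ([x, y, z] in m, in world coordinates, good to about 4 mm: a listed point, or the origin of a listed thing).
The state is a dict: "time": time; "q": joint angles; "joint_velocities": joint speeds; "joint_torque": joint torques, N m; "position": TCP position; "tool_rot": TCP orientation; "ft_force": force on the tool from outside, world axes, zero at the start; "moment": the same for the moment, N m; "grip_width": finger opening in m; "grip_force": force on a finger pad.
Only numpy, scipy, OpenCV 4.12 (cv2) and the standard library are available. Lean on these libraries where they do the work, as an engineer would, in place of code of your own. Each camera call takes 0.05 s, during which the arm holds its last target. There are 200 camera calls.

## Working session

There is one attempt and no reset: what is moved stays moved. The work goes in short steps, Python scripts to look and compute and a tool call to move; the robot and the scene stay as the last step left them, time stands still between calls to the robot, and variables do not carry over. Pictures are saved under pics/ and viewed, at most 10 in all, crops included, and the job is handed in when it is done.

Besides the shell and the picture viewer there is one more tool, called after "Call:" as a command line: name --argument value ..., lists and objects as JSON in quotes. move_arm: Moves the arm, as the interface text tells. Its arguments: {"type":"object","properties":{"series":{"type":"string"},"jaw":{"type":"number"},"newtons":{"type":"number"}},"required":["series"]}

```bash
mkdir -p pics
python3 - <<'E'
from rig import robot
import cv2
o=robot.get_obs();print(o['time'],o['position'],o['tool_rot'],o['grip_width'])
for n in ['top','side']:
    p=robot.camera(n);cv2.imwrite(f'pics/{n}0.png',p['img'][:,:,::-1])
    print(n,p['mtx'].tolist() if hasattr(p['mtx'],'tolist') else p['mtx'],p['world_to_cam'])
    for t in ['bottle','seat','stand','rack_bottle_a','pill_jar','blister_stack','medicine_box','bottle_upper']:
        print(t,[(d['p'],[round(float(v),3) for v in d['xyz']]) for d in robot.tip_of(p,t)][:4])
E
```

```text
0.0 [ 0.26140002 -0.56696613  0.24357595] [ 9.76783576e-01  2.14225803e-01 -5.53986767e-05 -1.07116355e-03] 0.08695843408958394
top [[575.0737291447708, 0.0, 323.72779493661005], [0.0, 575.0737291447708, 234.56276989767892], [0.0, 0.0, 1.0]] [[ 0.01461443 -0.9997037   0.01946612 -0.02331089]
 [-0.99718987 -0.01600276 -0.07318651  0.57028912]
 [ 0.07347633 -0.01834184 -0.99712828  1.40003842]
 [ 0.          0.          0.          1.        ]]
bottle [(0.72, [0.587, -0.396, -0.002]), (0.69, [0.495, -0.082, 0.002])]
seat [(0.71, [0.683, -0.01, -0.0])]
stand [(0.57, [0.683, -0.079, 0.003])]
rack_bottle_a [(0.82, [0.68, -0.075, 0.005]), (0.77, [0.68, -0.146, -0.001]), (0.47, [0.61, 0.373, -0.0]), (0.3, [0.629, -0.262, -0.0])]
pill_jar [(0.75, [0.601, 0.105, -0.003])]
blister_stack [(0.93, [0.465, -0.412, 0.004]), (0.63, [0.626, -0.261, 0.0]), (0.58, [0.445, 0.409, -0.0])]
medicine_box [(0.8, [0.446, 0.408, -0.003])]
bottle_upper [(0.76, [0.497, -0.087, -0.0])]
side [[544.7300194971085, 0.0, 305.4727962059232], [0.0, 544.7300194971085, 235.44840899497305], [0.0, 0.0, 1.0]] [[-0.74980056 -0.66137967  0.01939207  0.41992022]
 [-0.41820302  0.45099434 -0.78848611  0.28035915]
 [ 0.51274296 -0.59931715 -0.61474678  0.88295174]
 [ 0.          0.          0.          1.        ]]
bottle [(0.96, [0.499, -0.08, -0.004]), (0.29, [0.688, -0.007, 0.004])]
seat [(0.61, [0.685, -0.007, 0.004])]
stand [(0.84, [0.684, -0.084, 0.0])]
rack_bottle_a [(0.84, [0.682, -0.079, 0.003]), (0.75, [0.68, -0.15, -0.004])]
pill_jar [(0.78, [0.597, 0.109, 0.0])]
blister_stack [(0.84, [0.633, -0.261, 0.003]), (0.78, [0.467, -0.412, -0.002])]
medicine_box [(0.76, [0.444, 0.41, 0.002]), (0.23, [0.465, -0.415, -0.001])]
bottle_upper []
```

View pics/top0.png

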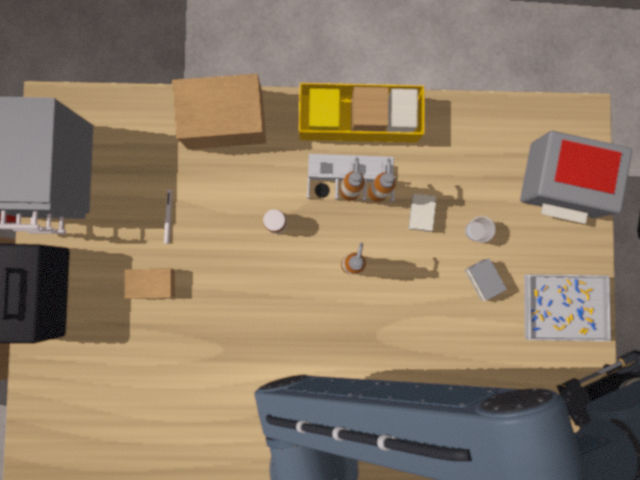

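View pics/side0.png

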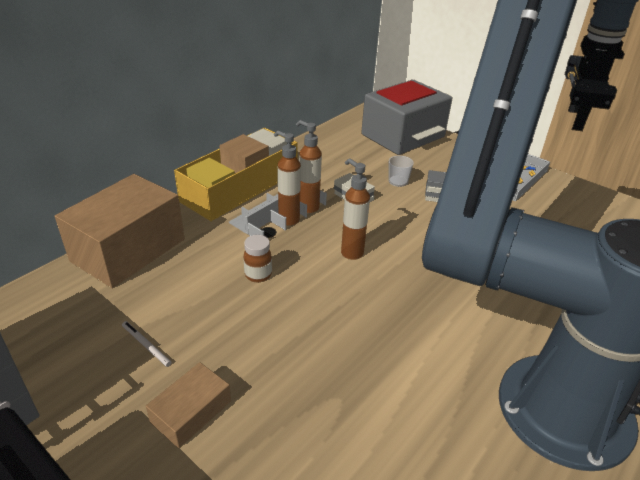

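```bash
cat > h.py <<'E'
import numpy as np
from rig import robot
from scipy.spatial.transform import Rotation as R
D=22.4
def pose(bx,by,th,h=.042,back=0,t=32,rho=9):
    """tool pose whose finger front edge cradles a bottle at bx,by, heading th deg, standing off by back (mm)"""
    a,b=np.radians(th),np.radians(t)
    z=[np.sin(b),0,-np.cos(b)];x=[np.cos(b),0,np.sin(b)];y=np.cross(z,x)
    M=R.from_euler('z',a)*R.from_euler('x',np.radians(rho))*R.from_matrix(np.c_[x,y,z])
    C=np.array([bx,by,h])-(D+back)/1e3*np.array([np.cos(a),np.sin(a),0])
    m=M.as_matrix()
    return C-.022*m[:,2]-.0095*m[:,0],M
def rows(poses,start=None):
    if start is None:
        o=robot.get_obs();start=(o['position'],R.from_quat(o['tool_rot']))
    p0,R0=start
    for p,M in poses:
        d=R0.inv().apply(p-p0)*1e3;r=np.degrees((R0.inv()*M).as_rotvec())
        print(' '.join('%.0f'%v for v in d),' '.join('%.1f'%v for v in r),';',np.round(p,3))
def st():
    o=robot.get_obs();m=R.from_quat(o['tool_rot']).as_matrix()
    C=np.array(o['position'])+.022*m[:,2]+.0095*m[:,0]
    print('t',o['time'],'q',np.round(o['q'],2),'C',np.round(C,4),'z',np.round(m[:,2],3),'F',np.round(o['ft_force'],1),'g',o['grip_width'])
E
python3 - <<'E'
from h import *
rows([pose(.497,-.082,33,h=.24,back=40),pose(.497,-.082,33,back=40)])
E
```

```text
336 -329 -9 11.0 31.2 -5.5 ; [ 0.429 -0.129  0.253]
336 -329 189 11.0 31.2 -5.5 ; [ 0.429 -0.129  0.055]
```

Call:
move_arm --series "40 -40 -10 1.5 4 -1; 80 -80 -20 3 8 -2; 120 -118 -20 4.5 12.5 -2.5; 160 -157 -20 6 17 -3; 200 -196 -20 7.5 22 -4; 240 -235 -20 9 26 -5; 280 -275 -20 10 29 -5.5; 315 -308 -15 11 31 -5.5" --jaw 0.25 --newtons 40

```text
time: 1.57
position: [0.3799, -0.2565, 0.263]
tool_rot: [0.925, 0.251, 0.241, -0.15]
ft_force: [1.1, 0.1, -0.8]
grip_width: 0.0416
grip_force: 0.0
```

Run:
```python
from h import *
st()
rows([pose(.497,-.082,33,h=.24,back=40),pose(.497,-.082,33,back=40)])
```

```text
t 1.5667 q [-1.18  0.35  1.86  0.55  1.24 -0.4 ] C [ 0.3953 -0.244   0.2495] z [ 0.372  0.398 -0.839] F [ 1.1  0.1 -0.8] g 0.04155892282173637
83 -78 77 0.1 0.1 -0.1 ; [ 0.429 -0.129  0.253]
-21 -47 243 0.1 0.1 -0.1 ; [ 0.429 -0.129  0.055]
```

Call:
move_arm --series "28 -26 26 0 0 0; 55 -52 52 0 0 0; 83 -78 77 0 0 0; 83 -78 77 0 0 0; 83 -78 77 0 0 0; 83 -78 77 0 0 0"

```text
time: 2.07
position: [0.4294, -0.1291, 0.2537]
tool_rot: [0.925, 0.253, 0.24, -0.149]
ft_force: [-0.3, 0.2, 0.4]
grip_width: 0.022
grip_force: 0.0
```

Run:
```python
from h import *
import cv2
st()
rows([pose(.497,-.082,33,h=.24,back=40),pose(.497,-.082,33,back=40)])
ims=[]
for n in ['top','side']:
    p=robot.camera(n);ims.append(p['img'][:,:,::-1])
    for t in ['bottle','seat','stand','pill_jar','rack_bottle_a']:
        print(n,t,[(d['p'],[round(float(v),3) for v in d['xyz']]) for d in robot.tip_of(p,t)][:2])
cv2.imwrite('pics/1.png',cv2.hconcat([ims[0][100:450,150:550],ims[1][50:400,150:550]]))
```

```text
t 2.0667 q [-0.92  0.3   2.    0.66  1.06 -0.27] C [ 0.4447 -0.1166  0.2401] z [ 0.369  0.397 -0.84 ] F [-0.3  0.2  0.4] g 0.021950157041569766
0 -1 0 0.1 0.3 0.1 ; [ 0.429 -0.129  0.253]
-103 30 167 0.1 0.3 0.1 ; [ 0.429 -0.129  0.055]
top bottle [(0.84, [0.497, -0.081, -0.0])]
top seat [(0.67, [0.683, -0.011, -0.001])]
top stand [(0.81, [0.682, -0.079, 0.001])]
top pill_jar [(0.72, [0.605, 0.102, -0.003]), (0.64, [0.467, -0.41, -0.003])]
top rack_bottle_a [(0.63, [0.681, -0.148, 0.001])]
side bottle [(0.68, [0.498, -0.08, -0.001]), (0.67, [0.466, -0.416, -0.002])]
side seat [(0.7, [0.688, -0.005, 0.003])]
side stand [(0.66, [0.684, -0.082, 0.0])]
side pill_jar [(0.89, [0.597, 0.105, 0.001])]
side rack_bottle_a [(0.68, [0.684, -0.078, 0.004]), (0.67, [0.682, -0.149, 0.001])]
```

View pics/1.png

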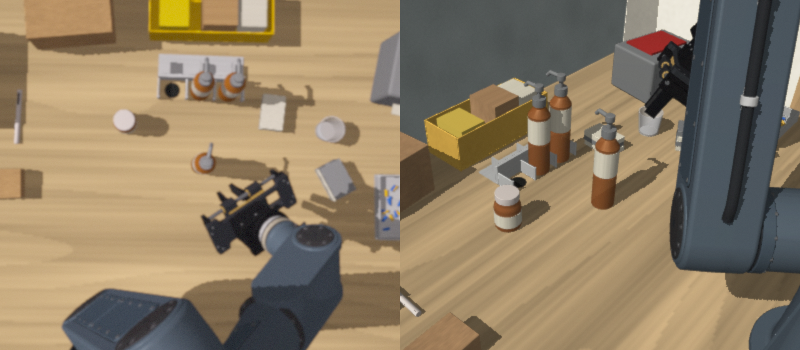

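Call:
move_arm --series "-20 6 33 0 0 0; -41 12 67 0 0 0; -62 18 100 0 0 0; -82 24 133 0 0 0; -95 28 154 0 0 0; -103 30 167 0 0 0; -103 30 167 0 0 0"

```text
time: 3.25
position: [0.4282, -0.1281, 0.0522]
tool_rot: [0.926, 0.25, 0.239, -0.152]
ft_force: [0.6, 0.8, -0.3]
grip_width: 0.0217
grip_force: 0.0
```

Run:
```python
from h import *
st()
bx,by=.4977,-.0810
P=[pose(bx,by,33,back=b) for b in (30,20,12,6,2)]
rows(P)
# path: 33deg heading curve to (0.625,-0.0075), then straight along -1deg
from scipy.interpolate import CubicHermiteSpline as S
sx,sy=.684,-.0085
e=np.array([.625,sy+.059*np.tan(np.radians(1))]);b=np.array([bx,by]);L=np.linalg.norm(e-b)
c=S([0,1],[b,e],[1.1*L*np.array([np.cos(np.radians(36)),np.sin(np.radians(36))]),1.1*L*np.array([1,-.0175])])
for u in np.linspace(0,1,7): d=c(u,1);print(np.round(c(u),4),np.degrees(np.arctan2(d[1],d[0])))
```

```text
t 3.25 q [-0.92  0.77  2.14  1.07  0.65 -0.88] C [ 0.4435 -0.1155  0.0386] z [ 0.367  0.401 -0.84 ] F [ 0.6  0.8 -0.3] g 0.021709730454534445
12 -0 3 -0.2 0.3 -0.2 ; [ 0.438 -0.122  0.055]
20 -0 9 -0.2 0.3 -0.2 ; [ 0.447 -0.117  0.055]
27 -0 13 -0.2 0.3 -0.2 ; [ 0.453 -0.112  0.055]
32 -0 16 -0.2 0.3 -0.2 ; [ 0.459 -0.109  0.055]
36 -0 18 -0.2 0.3 -0.2 ; [ 0.462 -0.107  0.055]
[ 0.4977 -0.081 ] 36.0
[ 0.5185 -0.0645] 40.210637542436665
[ 0.5381 -0.0476] 40.515789948757636
[ 0.5575 -0.032 ] 36.51901434504433
[ 0.5777 -0.0191] 27.74956925980894
[ 0.5999 -0.0104] 14.473625619207022
[ 0.625  -0.0075] -1.0025738037600616
```

Run:
```python
from h import *
bx,by=.4977,-.0810
rows([pose(bx,by,38,back=b) for b in (28,18,10,5,2,0,-2,-5)])
```

```text
14 6 4 2.4 -0.5 -4.4 ; [ 0.444 -0.126  0.055]
23 5 9 2.4 -0.5 -4.4 ; [ 0.452 -0.12   0.055]
30 4 13 2.4 -0.5 -4.4 ; [ 0.458 -0.115  0.055]
34 4 16 2.4 -0.5 -4.4 ; [ 0.462 -0.112  0.055]
36 4 18 2.4 -0.5 -4.4 ; [ 0.464 -0.11   0.055]
38 3 19 2.4 -0.5 -4.4 ; [ 0.466 -0.109  0.055]
40 3 20 2.4 -0.5 -4.4 ; [ 0.467 -0.107  0.055]
42 3 22 2.4 -0.5 -4.4 ; [ 0.47  -0.106  0.055]
```

Call:
move_arm --series "14 6 4 2.4 -0.5 -4.4; 23 5 9 2.4 -0.5 -4.4; 30 4 13 2.4 -0.5 -4.4; 34 4 16 2.4 -0.5 -4.4; 36 4 18 2.4 -0.5 -4.4; 38 3 19 2.4 -0.5 -4.4; 40 3 20 2.4 -0.5 -4.4; 42 3 22 2.4 -0.5 -4.4"

```text
time: 3.92
position: [0.4704, -0.106, 0.0581]
tool_rot: [0.913, 0.292, 0.236, -0.158]
ft_force: [-2.6, -3.0, 3.2]
grip_width: 0.0217
grip_force: 1.9
```

```bash
cat >> h.py <<'E'
def look(f,crop=True):
    import cv2
    ims=[]
    for n,(r,c) in {'top':((140,380),(230,480)),'side':((100,340),(190,440))}.items():
        p=robot.camera(n);i=p['img'][:,:,::-1];ims.append(cv2.resize(i[r[0]:r[1],c[0]:c[1]],(400,384),interpolation=2))
        for t in ['bottle','pill_jar']:
            print(n,t,[(d['p'],[round(float(v),3) for v in d['xyz']]) for d in robot.tip_of(p,t)][:2])
    if f: cv2.imwrite('pics/'+f,cv2.hconcat(ims))
E
python3 - <<'E'
from h import *
st();look('2.png')
E
```

```text
t 3.9167 q [-0.8   0.75  2.05  1.01  0.69 -0.76] C [ 0.4847 -0.0922  0.0447] z [ 0.34   0.427 -0.838] F [-2.6 -3.   3.2] g 0.021735302471900017
top bottle []
top pill_jar [(0.92, [0.598, 0.104, -0.004])]
side bottle [(0.68, [0.505, -0.076, 0.002])]
side pill_jar [(0.76, [0.597, 0.107, 0.001])]
```

View pics/2.png

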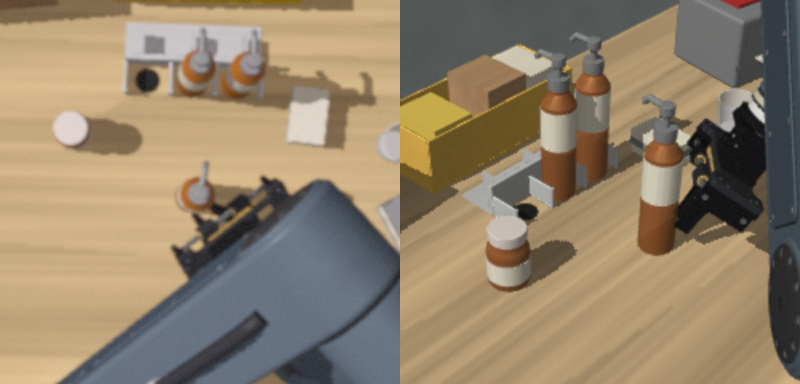

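Run:
```python
from h import *
bx,by=.5024,-.0784
rows([pose(bx,by,38,back=b,h=h) for b,h in ((4,.044),(5,.036),(5,.028),(1,.028),(-3,.028),(-7,.028),(-11,.028),(-15,.028))])
```

```text
-4 0 -2 0.3 -0.1 0.2 ; [ 0.467 -0.108  0.057]
-9 1 4 0.3 -0.1 0.2 ; [ 0.467 -0.109  0.049]
-13 3 11 0.3 -0.1 0.2 ; [ 0.467 -0.109  0.041]
-10 3 13 0.3 -0.1 0.2 ; [ 0.47  -0.107  0.041]
-6 3 15 0.3 -0.1 0.2 ; [ 0.473 -0.104  0.041]
-3 3 17 0.3 -0.1 0.2 ; [ 0.476 -0.102  0.041]
1 3 20 0.3 -0.1 0.2 ; [ 0.479 -0.099  0.041]
4 3 22 0.3 -0.1 0.2 ; [ 0.482 -0.097  0.041]
```

Call:
move_arm --series "-4 0 -2 0 0 0; -9 1 4 0 0 0; -13 3 11 0 0 0; -10 3 13 0 0 0; -6 3 15 0 0 0; -3 3 17 0 0 0; 1 3 20 0 0 0; 4 3 22 0 0 0"

```text
time: 4.88
position: [0.483, -0.0962, 0.0412]
tool_rot: [0.913, 0.293, 0.236, -0.158]
ft_force: [-0.6, -0.5, -0.8]
grip_width: 0.0216
grip_force: 0.8
```

Run:
```python
from h import *
st();look(None)
o=robot.get_obs();m=R.from_quat(o['tool_rot']).as_matrix()
C=np.array(o['position'])+.022*m[:,2]+.0095*m[:,0];a=np.arctan2(m[1,0],m[0,0]);print(np.degrees(a))
bx,by=C[:2]+.0224*np.array([np.cos(np.radians(38)),np.sin(np.radians(38))]);print(bx,by)
# headings to go: straight to E1 then turning
x,y,th=bx,by,38.
P=[]
for i in range(8):
    x+=.005*np.cos(np.radians(th));y+=.005*np.sin(np.radians(th));P.append(pose(x,y,th,h=.028));print(i,round(x,4),round(y,4))
rows(P)
```

```text
t 4.8833 q [-0.76  0.79  2.04  1.06  0.67 -0.78] C [ 0.4972 -0.0824  0.0278] z [ 0.339  0.428 -0.838] F [-0.6 -0.5 -0.8] g 0.021630464198541477
top bottle [(0.59, [0.514, -0.068, 0.004])]
top pill_jar [(0.6, [0.601, 0.105, -0.003])]
side bottle [(0.62, [0.514, -0.067, 0.001])]
side pill_jar [(0.82, [0.593, 0.106, 0.002])]
32.61623376196253
0.5145924895935621 -0.0689063353456393
0 0.5185 -0.0658
1 0.5225 -0.0627
2 0.5264 -0.0597
3 0.5304 -0.0566
4 0.5343 -0.0535
5 0.5382 -0.0504
6 0.5422 -0.0474
7 0.5461 -0.0443
4 0 3 0.2 -0.1 0.2 ; [ 0.487 -0.093  0.041]
9 0 5 0.2 -0.1 0.2 ; [ 0.491 -0.09   0.041]
13 0 8 0.2 -0.1 0.2 ; [ 0.495 -0.087  0.041]
17 0 10 0.2 -0.1 0.2 ; [ 0.498 -0.084  0.041]
21 0 13 0.2 -0.1 0.2 ; [ 0.502 -0.081  0.041]
26 0 16 0.2 -0.1 0.2 ; [ 0.506 -0.078  0.041]
30 0 18 0.2 -0.1 0.2 ; [ 0.51  -0.075  0.041]
34 0 21 0.2 -0.1 0.2 ; [ 0.514 -0.072  0.041]
```

Call:
move_arm --series "4 0 3 0 0 0; 9 0 5 0 0 0; 13 0 8 0 0 0; 17 0 10 0 0 0; 21 0 13 0 0 0; 26 0 16 0 0 0; 30 0 18 0 0 0; 34 0 21 0 0 0"

```text
time: 5.85
position: [0.5145, -0.0717, 0.0414]
tool_rot: [0.913, 0.293, 0.236, -0.158]
ft_force: [-0.9, -1.0, -0.5]
grip_width: 0.0215
grip_force: 1.0
```

Run:
```python
from h import *
st();look(None)
o=robot.get_obs();m=R.from_quat(o['tool_rot']).as_matrix()
C=np.array(o['position'])+.022*m[:,2]+.0095*m[:,0]
bx,by=C[:2]+.0224*np.array([np.cos(np.radians(38)),np.sin(np.radians(38))]);print(bx,by)
ths=[38]*4+list(np.linspace(38,-1,12))
x,y=bx,by;P=[]
for th in ths:
    x+=.0048*np.cos(np.radians(th));y+=.0048*np.sin(np.radians(th));P.append(pose(x,y,th,h=.028));print(round(x,4),round(y,4))
rows(P[:8])
rows(P[8:],P[7])
```

```text
t 5.85 q [-0.68  0.8   2.    1.08  0.67 -0.7 ] C [ 0.5288 -0.0579  0.0279] z [ 0.339  0.428 -0.838] F [-0.9 -1.  -0.5] g 0.02146655220134466
top bottle [(0.97, [0.546, -0.043, 0.002])]
top pill_jar [(0.63, [0.601, 0.107, -0.002])]
side bottle [(0.9, [0.547, -0.04, -0.002])]
side pill_jar [(0.58, [0.597, 0.106, 0.003]), (0.2, [0.447, 0.409, 0.001])]
0.5460957843247067 -0.044465993273665114
0.5499 -0.0415
0.5537 -0.0386
0.5574 -0.0356
0.5612 -0.0326
0.565 -0.0297
0.569 -0.027
0.5731 -0.0245
0.5773 -0.0223
0.5817 -0.0204
0.5862 -0.0187
0.5908 -0.0173
0.5955 -0.0162
0.6002 -0.0154
0.605 -0.0149
0.6098 -0.0147
0.6146 -0.0148
4 0 3 0.2 -0.1 0.2 ; [ 0.518 -0.069  0.041]
8 0 5 0.2 -0.1 0.2 ; [ 0.522 -0.066  0.041]
12 0 8 0.2 -0.1 0.2 ; [ 0.526 -0.063  0.041]
16 0 10 0.2 -0.1 0.2 ; [ 0.529 -0.06   0.041]
20 0 13 0.2 -0.1 0.2 ; [ 0.533 -0.057  0.041]
24 -2 16 -1.6 0.5 3.1 ; [ 0.535 -0.053  0.041]
28 -4 18 -3.5 1.0 6.1 ; [ 0.538 -0.048  0.041]
32 -6 21 -5.3 1.6 9.1 ; [ 0.541 -0.044  0.041]
4 -2 3 -1.9 0.6 3.0 ; [ 0.544 -0.039  0.041]
8 -4 6 -3.7 1.1 5.9 ; [ 0.547 -0.035  0.041]
12 -6 9 -5.6 1.7 8.9 ; [ 0.551 -0.031  0.041]
16 -7 11 -7.4 2.2 11.9 ; [ 0.555 -0.028  0.041]
20 -8 14 -9.3 2.8 14.8 ; [ 0.559 -0.025  0.041]
25 -9 17 -11.1 3.3 17.8 ; [ 0.563 -0.021  0.041]
29 -10 20 -13.0 3.9 20.8 ; [ 0.568 -0.019  0.041]
34 -10 23 -14.8 4.4 23.8 ; [ 0.572 -0.016  0.041]
```

Call:
move_arm --series "4 0 3 0 0 0; 8 0 5 0 0 0; 12 0 8 0 0 0; 16 0 10 0 0 0; 20 0 13 0 0 0; 24 0 15 0 0 0"

```text
time: 6.65
position: [0.5368, -0.0543, 0.0413]
tool_rot: [0.913, 0.293, 0.236, -0.159]
ft_force: [-1.8, -1.6, -0.6]
grip_width: 0.0219
grip_force: 0.9
```

Run:
```python
from h import *
st();look(None)
o=robot.get_obs();m=R.from_quat(o['tool_rot']).as_matrix()
C=np.array(o['position'])+.022*m[:,2]+.0095*m[:,0]
bx,by=C[:2]+.0224*np.array([np.cos(np.radians(38)),np.sin(np.radians(38))]);print(bx,by)
ths=list(np.linspace(36,-1,12))
x,y=bx,by;P=[]
for th in ths:
    x+=.0045*np.cos(np.radians(th));y+=.0045*np.sin(np.radians(th));P.append(pose(x,y,th,h=.028));print(round(x,4),round(y,4))
rows(P[:8])
rows(P[8:],P[7])
```

```text
t 6.65 q [-0.62  0.8   1.96  1.09  0.66 -0.64] C [ 0.551  -0.0405  0.0278] z [ 0.339  0.428 -0.838] F [-1.8 -1.6 -0.6] g 0.02193318770784455
top bottle [(0.74, [0.564, -0.024, 0.0])]
top pill_jar [(0.93, [0.601, 0.104, -0.001])]
side bottle [(0.56, [0.566, -0.026, 0.0]), (0.15, [0.443, 0.407, -0.001])]
side pill_jar [(0.74, [0.682, -0.077, 0.0])]
0.5684351615689487 -0.02696166355281406
0.5721 -0.0243
0.5759 -0.0219
0.5798 -0.0197
0.5838 -0.0177
0.588 -0.016
0.5922 -0.0145
0.5966 -0.0133
0.601 -0.0123
0.6054 -0.0116
0.6099 -0.0112
0.6144 -0.011
0.6189 -0.0111
4 -1 3 -0.8 0.2 1.9 ; [ 0.539 -0.051  0.041]
7 -3 5 -2.6 0.8 4.7 ; [ 0.542 -0.046  0.041]
11 -5 8 -4.3 1.3 7.5 ; [ 0.544 -0.042  0.041]
15 -7 11 -6.1 1.8 10.3 ; [ 0.547 -0.038  0.041]
19 -8 13 -7.9 2.3 13.1 ; [ 0.55  -0.034  0.041]
23 -9 16 -9.6 2.8 15.9 ; [ 0.553 -0.03   0.041]
27 -9 19 -11.4 3.4 18.8 ; [ 0.557 -0.027  0.041]
31 -10 21 -13.2 3.9 21.6 ; [ 0.56  -0.023  0.041]
4 -2 3 -1.8 0.5 2.8 ; [ 0.564 -0.02   0.041]
7 -4 5 -3.5 1.1 5.6 ; [ 0.568 -0.017  0.041]
11 -6 8 -5.3 1.6 8.5 ; [ 0.572 -0.015  0.041]
15 -7 11 -7.0 2.1 11.3 ; [ 0.577 -0.012  0.041]
```

Call:
move_arm --series "5 0 3 0 0 0; 9 -1 6 -0.8 0.2 1.9; 12 -3 8 -2.6 0.8 4.7; 16 -5 11 -4.3 1.3 7.5; 20 -7 14 -6.1 1.8 10.3; 24 -8 16 -7.9 2.3 13.1; 28 -9 19 -9.6 2.8 15.9; 32 -9 22 -11.4 3.4 18.8"

```text
time: 7.62
position: [0.5607, -0.023, 0.0409]
tool_rot: [0.952, 0.108, 0.262, -0.112]
ft_force: [-3.1, -0.7, 2.3]
grip_width: 0.022
grip_force: 1.4
```

```bash
cat >> h.py <<'E'
def est():
    o=robot.get_obs();m=R.from_quat(o['tool_rot']).as_matrix()
    C=np.array(o['position'])+.022*m[:,2]+.0095*m[:,0]
    y=m[:,1];th=np.arctan2(y[0],-y[1])  # finger line, normal to heading
    z=m[:,2]; th=np.arctan2(*( (lambda n:(n[1],n[0]))(np.array([-y[1],y[0]])*1.0)))
    b=C[:2]+.0224*np.array([np.cos(th),np.sin(th)]);print('est bottle',b.round(4),'heading',np.degrees(th));return b,np.degrees(th)
E
python3 - <<'E'
from h import *
st();look('3.png');(x,y),t0=est()
P=[]
for th in np.linspace(17,-1,7):
    x+=.0045*np.cos(np.radians(th));y+=.0045*np.sin(np.radians(th));P.append(pose(x,y,th,h=.028));print(round(x,4),round(y,4))
rows(P)
E
```

```text
t 7.6167 q [-0.49  0.79  2.05  1.65  0.48 -0.72] C [ 0.5791 -0.0157  0.0275] z [ 0.474  0.271 -0.838] F [-3.1 -0.7  2.3] g 0.02204782212481593
top bottle [(0.56, [0.599, -0.008, -0.003]), (0.4, [0.598, 0.105, -0.003])]
top pill_jar [(0.95, [0.6, 0.106, -0.002])]
side bottle [(0.6, [0.601, -0.007, 0.001])]
side pill_jar [(0.91, [0.596, 0.11, 0.002])]
est bottle [ 0.6015 -0.0103] heading 15.832983141421604
0.6058 -0.009
0.6101 -0.0079
0.6146 -0.007
0.619 -0.0064
0.6235 -0.006
0.628 -0.0058
0.6325 -0.0059
4 1 2 0.6 -0.2 -1.0 ; [ 0.566 -0.023  0.041]
8 -1 5 -1.0 0.2 1.5 ; [ 0.57  -0.02   0.041]
11 -3 7 -2.5 0.7 4.1 ; [ 0.574 -0.017  0.041]
15 -5 10 -4.1 1.2 6.6 ; [ 0.578 -0.014  0.041]
19 -6 13 -5.7 1.7 9.1 ; [ 0.582 -0.012  0.041]
23 -7 15 -7.2 2.1 11.6 ; [ 0.586 -0.009  0.041]
27 -8 18 -8.8 2.6 14.1 ; [ 0.59  -0.007  0.041]
```

View pics/3.png

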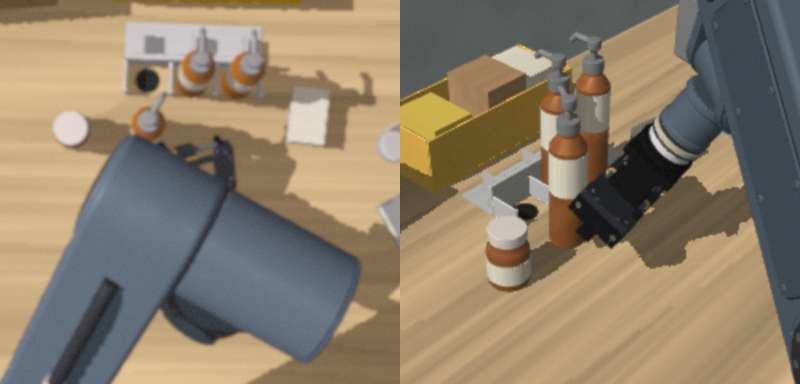

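Run:
```python
from h import *
(x,y),t0=est();y=-.0095
P=[]
for i,th in enumerate([14,11,8,5,2,-1,-1,-1]):
    x+=.0042*np.cos(np.radians(th));y+=.0042*np.sin(np.radians(th));P.append(pose(x,y,th,h=.028+.0005*(i+1),rho=min(16,10+i)));print(round(x,4),round(y,4))
rows(P)
```

```text
est bottle [ 0.6015 -0.0103] heading 15.832983141421604
0.6055 -0.0085
0.6097 -0.0077
0.6138 -0.0071
0.618 -0.0067
0.6222 -0.0066
0.6264 -0.0067
0.6306 -0.0067
0.6348 -0.0068
4 -2 2 -0.1 0.3 2.1 ; [ 0.565 -0.021  0.042]
8 -4 4 -0.8 0.8 5.1 ; [ 0.569 -0.018  0.042]
11 -5 6 -1.5 1.4 8.1 ; [ 0.573 -0.016  0.043]
15 -6 8 -2.3 2.0 11.1 ; [ 0.576 -0.013  0.043]
19 -7 10 -3.0 2.7 14.1 ; [ 0.58  -0.011  0.044]
23 -8 12 -3.7 3.5 17.1 ; [ 0.584 -0.009  0.044]
27 -7 14 -2.8 3.6 17.6 ; [ 0.588 -0.01   0.045]
30 -6 15 -2.8 3.6 17.6 ; [ 0.593 -0.01   0.045]
```

Call:
move_arm --series "4 -2 2 -0.1 0.3 2.1; 8 -4 4 -0.8 0.8 5.1; 11 -5 6 -1.5 1.4 8.1; 15 -6 8 -2.3 2 11.1; 19 -7 10 -3 2.7 14.1; 23 -7 12 -3.2 3.5 17.1; 27 -7 14 -2.8 3.6 17.6"

```text
time: 8.5
position: [0.5878, -0.0088, 0.0442]
tool_rot: [0.952, -0.048, 0.273, -0.132]
ft_force: [-2.7, -0.4, -0.4]
grip_width: 0.0217
grip_force: 0.9
```

Run:
```python
from h import *
st();look('4.png');(x,y),t0=est()
P=[]
for i in range(8):
    x+=.0045;P.append(pose(x,y-.0001*i,-1,h=.032,rho=16))
rows(P)
```

```text
t 8.5 q [-0.42  0.8   2.04  1.88  0.46 -0.56] C [ 0.6076 -0.0054  0.0311] z [ 0.532  0.225 -0.816] F [-2.7 -0.4 -0.4] g 0.02172353151066737
top bottle [(0.89, [0.63, -0.004, 0.003])]
top pill_jar [(0.56, [0.601, 0.102, -0.004])]
side bottle [(0.94, [0.627, -0.007, 0.002])]
side pill_jar [(0.92, [0.597, 0.107, 0.0]), (0.41, [0.445, 0.405, 0.001])]
est bottle [ 0.6309 -0.0066] heading -1.0464826264054818
4 -0 2 0.0 0.0 -0.0 ; [ 0.593 -0.01   0.045]
8 -0 4 0.0 0.0 -0.0 ; [ 0.598 -0.01   0.045]
12 -0 7 0.0 0.0 -0.0 ; [ 0.602 -0.01   0.045]
16 -0 9 0.0 0.0 -0.0 ; [ 0.607 -0.01   0.045]
19 -0 11 0.0 0.0 -0.0 ; [ 0.611 -0.01   0.045]
23 -0 14 0.0 0.0 -0.0 ; [ 0.616 -0.01   0.045]
27 -0 16 0.0 0.0 -0.0 ; [ 0.62  -0.01   0.045]
31 -0 19 0.0 0.0 -0.0 ; [ 0.625 -0.01   0.045]
```

View pics/4.png

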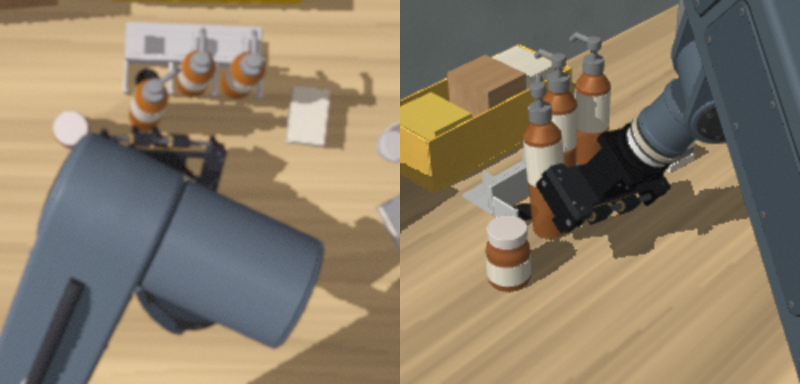

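Call:
move_arm --series "4 0 2 0 0 0; 8 0 4 0 0 0; 12 0 7 0 0 0; 16 0 9 0 0 0; 19 0 11 0 0 0; 23 0 14 0 0 0; 27 0 16 0 0 0; 31 0 19 0 0 0"

```text
time: 9.47
position: [0.6254, -0.0098, 0.0449]
tool_rot: [0.952, -0.047, 0.274, -0.131]
ft_force: [-2.0, -0.8, 0.6]
grip_width: 0.0217
grip_force: 1.0
```

Run:
```python
from h import *
st();look('5.png');(x,y),t0=est()
P=[pose(x+.001*d,y,-1,h=.032,rho=16) for d in (3,6,9,12,15,18,21)]
rows(P)
```

```text
t 9.4667 q [-0.39  0.81  1.95  1.74  0.43 -0.37] C [ 0.6452 -0.0063  0.0318] z [ 0.534  0.224 -0.815] F [-2.  -0.8  0.6] g 0.02172020273712608
top bottle [(0.62, [0.666, -0.007, 0.002]), (0.42, [0.599, 0.104, -0.003])]
top pill_jar [(0.71, [0.602, 0.102, -0.003])]
side bottle [(0.66, [0.666, -0.006, -0.002])]
side pill_jar [(0.96, [0.596, 0.108, -0.001])]
est bottle [ 0.667  -0.0067] heading -1.029759061885302
3 -0 1 0.0 0.0 -0.0 ; [ 0.628 -0.01   0.045]
5 -0 3 0.0 0.0 -0.0 ; [ 0.631 -0.01   0.045]
8 -0 4 0.0 0.0 -0.0 ; [ 0.634 -0.01   0.045]
10 -0 6 0.0 0.0 -0.0 ; [ 0.637 -0.01   0.045]
13 -0 8 0.0 0.0 -0.0 ; [ 0.64  -0.01   0.045]
15 -0 9 0.0 0.0 -0.0 ; [ 0.643 -0.01   0.045]
18 -0 11 0.0 0.0 -0.0 ; [ 0.646 -0.01   0.045]
```

View pics/5.png

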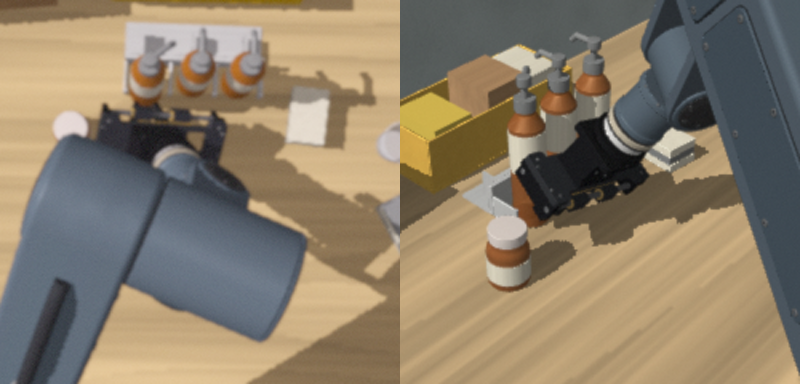

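Call:
move_arm --series "3 0 1 0 0 0; 5 0 3 0 0 0; 8 0 4 0 0 0; 10 0 6 0 0 0; 12 0 7 0 0 0; 13 0 8 0 0 0"

```text
time: 10.27
position: [0.6409, -0.0102, 0.0451]
tool_rot: [0.951, -0.047, 0.274, -0.131]
ft_force: [-1.2, 0.5, -1.1]
grip_width: 0.0213
grip_force: 0.9
```

Run:
```python
from h import *
st();look(None);(x,y),t0=est()
```

```text
t 10.2667 q [-0.38  0.81  1.91  1.68  0.42 -0.29] C [ 0.6607 -0.0068  0.032 ] z [ 0.534  0.224 -0.815] F [-1.2  0.5 -1.1] g 0.021277462523853076
top bottle [(0.58, [0.679, -0.006, 0.001])]
top pill_jar [(0.66, [0.6, 0.105, -0.003]), (0.17, [0.627, -0.261, -0.002])]
side bottle [(0.72, [0.68, -0.003, 0.001])]
side pill_jar [(0.69, [0.598, 0.109, 0.0])]
est bottle [ 0.6825 -0.0072] heading -1.0374318975108425
```

Force is still low, so it isn't home yet; I'll advance in 1 mm rows.

Call:
move_arm --series "1 0 0.5 0 0 0; 1.7 0 1 0 0 0; 2.6 0 1.5 0 0 0; 2.6 0 1.5 0 0 0"

```text
time: 10.9
position: [0.6428, -0.01, 0.0448]
tool_rot: [0.952, -0.047, 0.273, -0.131]
ft_force: [-2.1, -0.0, 0.4]
grip_width: 0.0215
grip_force: 1.4
```

Call:
move_arm --series "0.8 0 0.5 0 0 0; 1.7 0 1 0 0 0; 1.7 0 1 0 0 0"

```text
time: 11.15
position: [0.6434, -0.0098, 0.0444]
tool_rot: [0.952, -0.047, 0.272, -0.131]
ft_force: [-6.5, -0.6, 0.7]
grip_width: 0.0215
grip_force: 3.3
```

Call:
move_arm --series "0.9 0 0.5 0 0 0; 0.9 0 0.5 0 0 0; 0.9 0 0.5 0 0 0"

```text
time: 11.4
position: [0.6436, -0.0097, 0.0444]
tool_rot: [0.952, -0.047, 0.272, -0.131]
ft_force: [-9.7, -1.9, 3.1]
grip_width: 0.0219
grip_force: 4.3
```

Run:
```python
from h import *
st();look(None);(x,y),t0=est()
P=[pose(x,y,-1,h=.032,rho=16,back=b) for b in (5,15,30,45,60)]
rows(P+[pose(x,y,-1,h=.24,rho=16,back=110)])
```

```text
t 11.4 q [-0.37  0.81  1.9   1.65  0.42 -0.26] C [ 0.6633 -0.0062  0.0312] z [ 0.53   0.225 -0.818] F [-9.7 -1.9  3.1] g 0.02185765190427761
top bottle [(0.91, [0.683, -0.009, 0.0])]
top pill_jar [(0.66, [0.601, 0.103, -0.006])]
side bottle [(0.81, [0.685, -0.004, 0.002])]
side pill_jar [(0.81, [0.597, 0.106, -0.0])]
est bottle [ 0.6857 -0.0066] heading -1.0715033101744242
-4 -0 -3 0.0 0.3 -0.1 ; [ 0.639 -0.01   0.045]
-12 -0 -9 0.0 0.3 -0.1 ; [ 0.629 -0.009  0.045]
-25 -0 -16 0.0 0.3 -0.1 ; [ 0.614 -0.009  0.045]
-38 -0 -24 0.0 0.3 -0.1 ; [ 0.599 -0.009  0.045]
-51 -0 -32 0.0 0.3 -0.1 ; [ 0.584 -0.009  0.045]
12 -57 -229 0.0 0.3 -0.1 ; [ 0.534 -0.008  0.253]
```

Call:
move_arm --series "-4 0 -3 0 0 0; -12 0 -8 0 0 0; -25 0 -16 0 0 0; -38 0 -24 0 0 0; -51 0 -32 0 0 0; -51 0 -32 0 0 0; -42 -9 -65 0 0 0; -32 -18 -100 0 0 0"

```text
time: 12.37
position: [0.5666, -0.0106, 0.1131]
tool_rot: [0.952, -0.048, 0.272, -0.133]
ft_force: [0.4, 0.3, 0.8]
grip_width: 0.0215
grip_force: 0.0
```

Call:
move_arm --series "5 -5 -33 0 0 0; 10 -12 -66 0 0 0; 12 -18 -100 0 0 0; 12 -18 -100 0 0 0; 12 -18 -100 0 0 0"

```text
time: 12.78
position: [0.525, -0.0183, 0.2107]
tool_rot: [0.951, -0.046, 0.277, -0.13]
ft_force: [-0.1, -0.1, 0.6]
grip_width: 0.0215
grip_force: 0.0
```

Run:
```python
from h import *
st();look('6.png')
```

```text
t 12.7833 q [-0.51  0.38  2.11  1.14  0.53  0.18] C [ 0.5449 -0.015   0.1977] z [ 0.539  0.221 -0.813] F [-0.1 -0.1  0.6] g 0.02154363694140345
top bottle [(0.6, [0.684, -0.007, 0.001])]
top pill_jar [(0.83, [0.601, 0.104, -0.007])]
side bottle [(0.7, [0.686, -0.004, 0.001])]
side pill_jar [(0.87, [0.595, 0.109, -0.002])]
```

View pics/6.png

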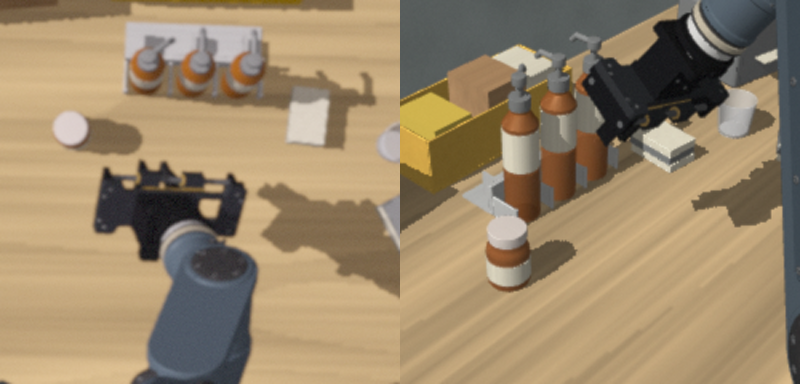

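The three bottles stand in a row, upright and against the stop (new one at crop pixel 148,70). The jar hasn't moved and the arm is clear.

```bash
python3 -c "
from rig import robot
print(robot.hand_in())"
```

```text
the job is handed in; nothing more can be done
None
```

The loose bottle is in the empty stall, upright and pressed home against the back stop; the two rack bottles and the jar look unmoved, the arm is clear, and I handed the job in at about 13 s of the 45 s allowed (no verdict came back).

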